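# Centre the honey jar on the weighing pan

## Task

The small jar on the bench scale stands off-centre and wobbly near the edge of the little round weighing pan. Nudge it to the middle of the pan with light taps from the outside of the fingers, without ever taking it between them, lifting it or tipping it, and then, with the fingers off the jar, press the scale's key down fully and let it go. Leave the other goods on the table where they stand.

Things in the scene. Friction and masses are not known exactly. Their poses are not given: they have to be found in the camera images.
- jar: round amber glass jar, metal lid, on the pan; 66 mm tall, 0.15-0.26 kg. Foot 24 mm wide, flaring to a 52 mm belly, upright from 18 to 46 mm above the foot; lid 42 mm wide. Origin: centre of underside, z up. With the fingertips 8-20 mm above the pan a push slides it (1-2 N); higher, it tips. Over 8 N of contact counts as hit hard: approach at 30 mm/s or slower. It falls if slid off.
- pan_center (a point): centre of the top face of the scale's round steel pan, which is 80 mm in diameter, fixed, flat, without a rim, its top 60 mm above the table. The foot of the jar counts as centred within 8 mm of this point, seen from above. The axes' yaw means nothing, z is up.
- scale: bench scale, grey box fixed to the table: 250 mm along its x, 200 mm along its y, top at 44 mm. Origin: on the table under the centre of the pan; the box runs from x = -145 to +105 mm. Its -x side is the front, towards the robot, give or take its yaw, with a dark display (flat, at +y) and the key (at -y) on top.
- key (a joint): the scale's key, travel in m: 0 is up, 0.006 is fully down; a spring pushes it back up, about 4 N at the bottom; pressed counts from 0.0045.
- key_top (a point): centre of the top of the key: round white push button 30 mm in diameter in a black housing on the scale's top, at x = -108 mm, y = -60 mm of the scale; it is pressed straight down.
- spare_jar: a second such jar, 52 mm by 66 mm, standing on the table beside the scale: leave it. Origin: centre of the underside.
- tall_can: bystander: can, 72 mm in diameter, 108 mm tall. Origin: centre of the underside.
- soup_can: bystander: can, 66 mm in diameter, 100 mm tall. Origin: centre of the underside.
- flat_tin: bystander: flat tin, 84 mm in diameter, 34 mm tall. Origin: centre of the underside.
- flat_tin2: bystander: flat tin, 84 mm in diameter, 34 mm tall, beyond the scale. Origin: centre of the underside.
- carton: bystander: carton, 55 by 95 mm, 85 mm tall. Origin: centre of the underside.
- tape: bystander: ring of packing tape lying flat, 90 mm in diameter, 24 mm tall. Origin: centre of the underside.

How it is judged:
On the way, in this order (a step that is already met when the one before it is completed fails the run):
1. the jar stands at rest in the middle of the pan (within 8 mm), untouched (horizontal distance between jar and pan_center below 0.008 m and z of jar in the frame of pan_center between -0.004 and 0.004 m and angle between jar's own z axis and vertical below 0.08 rad and linear speed of jar below 0.02 m/s and contact force between the fingers and jar below 0.05 N), for 0.3 s.
2. the key is pressed fully (value of joint key above 0.0045 m), for 0.04 s.
At the end, for the whole second after the job is handed in: the jar stands upright and at rest on the pan, its axis within 8 mm of the pan's centre, the key has come back up, the robot touches nothing (all of step 1 and value of joint key below 0.002 m).
It fails at once if the jar is tipped by more than 0.3 rad (angle between jar's own z axis and vertical above 0.3 rad).
It fails at once if the jar is lifted off the pan or falls from it (z of jar in the frame of pan_center above 0.008 m or z of jar in the frame of pan_center below -0.015 m).
It fails at once if the jar is pushed hard (over 8 N) or taken between the fingers (contact force between the fingers and jar above 8 N or (horizontal distance between the grasp point and jar below 0.018 m and z of the grasp point in the frame of pan_center below 0.08 m)).
It fails at once if the key is pressed while the jar is still off-centre (value of joint key above 0.0045 m and horizontal distance between jar and pan_center above 0.01 m).
It fails at once if other goods are disturbed (distance of any of spare_jar, tall_can, soup_can, flat_tin, flat_tin2, carton, tape from where it was at the start of the episode above 0.015 m).
It also fails if it takes over 48 s, if anything falls off the work surface, if the arm or the gripper's body presses on something with over 40 N, if the wrist force passes 120 N, or if a joint passes its speed limit or range.

## Robot

A 6-joint arm with a two-finger parallel gripper is mounted at the origin on the work surface. World frame = base frame: x ahead of the robot, y to its left, z up, the work surface at z = 0. Lengths are in m, angles in rad, forces in N, time in s.
With the tool pointing down it reaches from about 0.35 to 0.775 m from the base axis. Payload 5.5 kg.
Tool frame: the origin (TCP) lies at the very end of the fingers, on their centre line; the grasp point (between the pads) lies 19 mm behind it; x points along the fingers, y is the direction in which the jaws open and shut, and the axes are right-handed (so a half turn about x gives the same grasp; the last joint's range is limited). The gripper opens to 85 mm and grips with 20 to 120 N. Pads are 22 mm wide; open, the fingers measure 114 mm over their backs; the gripper's body (76 mm by 85 mm) begins 54 mm behind the grasp point. The pads swing forward as they close: fully open they stand 13 mm farther back than shut.
Start: joints at [-1.414, 0.313, 0.046, 1.304, 0, 1.431], TCP at [0.168, -0.55, 0.231] pointing down, gripper open.
Joint ranges: [-2.76, 2.76], [-0.86, 1.69], [-1.03, 1.26], [-2.2, 2.34], [-1.47, 1.5], [-3.14, 3.14]. Speed limits (rad/s): [2.57, 2.57, 3.14, 3.14, 3.14, 3.14].

## Interface

Orientations are given as a unit quaternion [w, x, y, z].
In Python, from workcell import env gives the robot as it stands.
- The arm moves only by the tool drive_tool, never from a script. Its argument "plan" is a list that holds one entry, the list of rows, each a list of 7 numbers: the shift along the tool's x, y, z in cm, then the turn, a rotation vector about the tool's x, y, z in degrees, then the opening, from 0 (shut) to 1 (fully open). In form: [[[tx, ty, tz, wx, wy, wz, fingers], ...]]. A call has exactly 5 rows; each row shifts and turns the commanded pose from where the row before left it, along the tool's axes as they then stand; what a row does not reach is not made up. A row lasts 1/12 s, in which the tool goes at most 41.7 mm and 7.16 degrees, less where a joint would pass 70% of its speed; a pose out of reach is approached as far as the arm can. A call with a gripper value outside its range is refused whole. The fingers move at their own pace and stop on an object; "squeeze" is the grip in N (left out, the last holds). Time passes only in rows, so rows that do not move let the fingers close, or fill a call up. It gives the time, the measured TCP pose, the force and the opening at its end, in the units of the state.
- env.get_state(): the state, without advancing time (a new reading comes with each control period).
- env.read_camera(name): name is "scene" or "top"; returns the picture (420x560x3 uint8, red, green, blue); there is no depth.
- env.camera_model(name): a dict with "camera_matrix" (3x3 intrinsics, pixels), "camera_from_world" (4x4, takes a point from world to camera coordinates). Camera axes: x right, y down, z forward; pixel columns grow to the right and rows downward; lengths in m; the calibration is good to about 2 mm. A picture is of the moment at which its call begins. camera_model takes no time and is no camera call.
- env.hand_in(): hands the job in, once; it reports no verdict.
The state is a dict: "clock": time; "joint_pos": joint angles; "qvel": joint speeds; "tau": joint torques, N m; "tcp_pos": TCP position; "orientation": TCP orientation; "wrist_force": force on the tool from outside, world axes, zero at the start; "ft_torque": the same for the moment, N m; "finger_gap": finger opening in m.
Only numpy, scipy, OpenCV 4.12 (cv2) and the standard library are available. Lean on these libraries where they do the work, as an engineer would, in place of code of your own. Each camera call takes 0.05 s, during which the arm holds its last target.

## Working session

There is one attempt and no reset: what is moved stays moved. The work goes in short steps, Python scripts to look and compute and a tool call to move; the robot and the scene stay as the last step left them, time stands still between calls to the robot, and variables do not carry over. Pictures are saved under pics/ and viewed, and the job is handed in when it is done.

Besides the shell and the picture viewer there is one more tool, called after "Call:" as name(argument=value, ...) on one line, values as JSON. drive_tool: Moves the arm, as the interface text tells. Its arguments: {"type":"object","properties":{"plan":{"type":"array","items":{"type":"array","items":{"type":"array","items":{"type":"number"}}}},"squeeze":{"type":"number"}},"required":["plan"]}

```bash
ls; mkdir -p pics; python3 - <<'E'
from workcell import env
import cv2
s=env.get_state(); print(s)
for n in("scene","top"):
    im=env.read_camera(n); cv2.imwrite(f"pics/{n}0.png",im[...,::-1]); print(n,env.camera_model(n))
E
```

```text
pics
{'clock': 0.0, 'joint_pos': array([-1.41357606e+00,  3.14031719e-01,  4.49539701e-02,  1.30357794e+00,
       -1.11822523e-05,  1.43119613e+00]), 'qvel': array([-1.97854895e-04,  1.16937365e-03,  9.62676228e-05,  2.06869812e-03,
        5.94567776e-04, -8.70289976e-04]), 'tau': array([-2.63453301e-03, -4.80633187e+01,  2.98528773e+01,  1.95838837e-02,
       -2.06848999e-04,  2.10465203e-06]), 'tcp_pos': array([ 0.16808282, -0.54934694,  0.23038082]), 'orientation': array([-0.10389971, -0.69932379, -0.10521435,  0.69934328]), 'wrist_force': array([ 0.81191569, -0.40821291,  0.16806347]), 'ft_torque': array([-3.04256749e-02,  1.22852326e-02,  5.17470094e-05]), 'finger_gap': 0.08510735256009481}
scene {'camera_matrix': array([[417.7394922 ,   0.        , 283.36231469],
       [  0.        , 417.7394922 , 212.23540282],
       [  0.        ,   0.        ,   1.        ]]), 'camera_from_world': array([[ 0.65900311,  0.75199553, -0.01475165, -0.40571464],
       [ 0.48115434, -0.43656691, -0.76019724, -0.18378214],
       [-0.57810501,  0.49387453, -0.64952487,  1.50979257],
       [ 0.        ,  0.        ,  0.        ,  1.        ]])}
top {'camera_matrix': array([[404.8429539 ,   0.        , 281.52607156],
       [  0.        , 404.8429539 , 215.81023471],
       [  0.        ,   0.        ,   1.        ]]), 'camera_from_world': array([[-0.00161384, -0.99996697, -0.007966  ,  0.06707634],
       [-0.9954763 ,  0.00236323, -0.09498075,  0.55635852],
       [ 0.09499644,  0.00777668, -0.99544724,  1.15138532],
       [ 0.        ,  0.        ,  0.        ,  1.        ]])}
```

View pics/scene0.png

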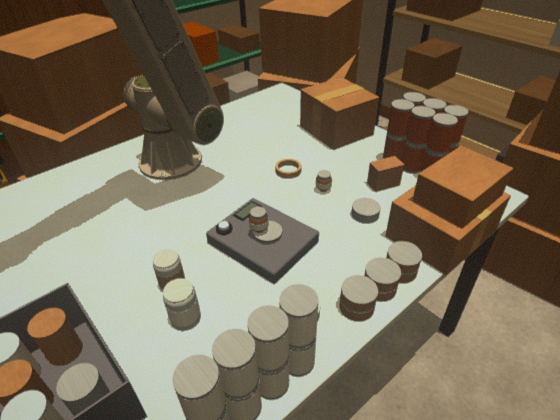

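View pics/top0.png

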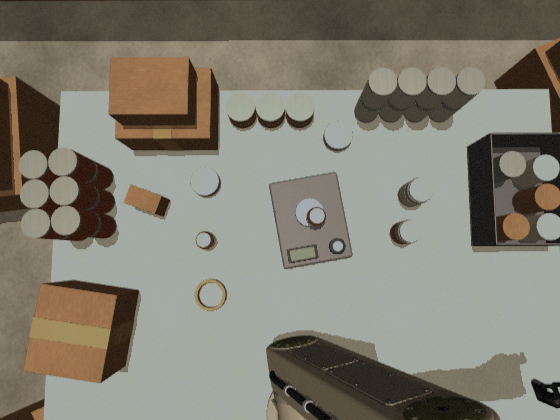

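The scene picture shows the scale at (263,237), with the jar at (258,220) and the pan at (267,232). In the top picture the pan is at about (309,212), the jar lid at (316,216), the key at (337,246) and the display at (302,254). The cans at (403,232) and (417,190) are right of the scale. I'll enlarge these to measure.

```bash
python3 - <<'E'
import cv2,numpy as np
a=cv2.imread("pics/top0.png")[160:280,260:360]; b=cv2.imread("pics/scene0.png")[190:280,200:325]
cv2.imwrite("pics/ta.png",cv2.resize(a,None,fx=5,fy=5,interpolation=cv2.INTER_CUBIC)); cv2.imwrite("pics/sa.png",cv2.resize(b,None,fx=6,fy=6,interpolation=cv2.INTER_CUBIC))
E
```

```text
(no output)
```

View pics/ta.png

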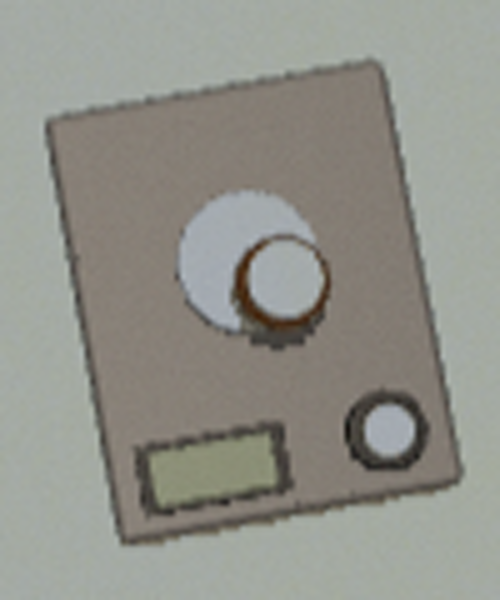

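View pics/sa.png

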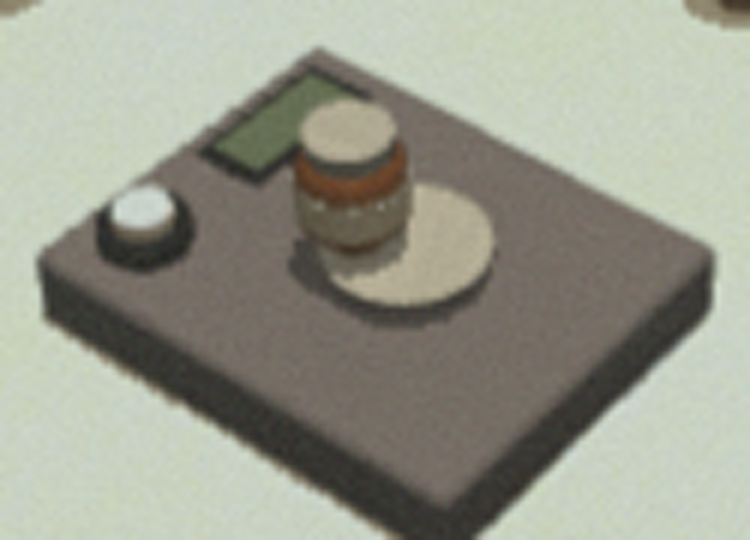

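```bash
cat > h.py <<'E'
from workcell import env
import cv2,numpy as np
from scipy.optimize import least_squares
def cast(n,px,z):
    m=env.camera_model(n);K=m["camera_matrix"];T=m["camera_from_world"];R=T[:3,:3]
    c=-R.T@T[:3,3]; px=np.atleast_2d(px).astype(float)
    d=np.c_[(px-K[[0,1],[2,2]])/K[[0,1],[0,1]],np.ones(len(px))]@R
    return (c+d*((z-c[2])/d[:,2])[:,None])[:,:2]
def proj(n,p):
    m=env.camera_model(n);q=np.atleast_2d(p)@m["camera_from_world"][:3,:3].T+m["camera_from_world"][:3,3]
    q=q@m["camera_matrix"].T;return q[:,:2]/q[:,2:]
def snap(tag):
    o={}
    for n in("scene","top"):
        o[n]=env.read_camera(n);cv2.imwrite(f"pics/{n}{tag}.png",o[n][...,::-1])
    return o
def circ(pts,r,free=False):
    f=lambda p:np.hypot(*(pts-p[:2]).T)-(p[2] if free else r)
    x0=[*pts.mean(0)]+([r] if free else [])
    s=least_squares(f,x0,loss="soft_l1",f_scale=.001)
    return s.x,np.sqrt(np.mean(s.fun**2))
E
python3 - <<'E'
from h import *
im=cv2.imread("pics/top0.png")
for p in [(300,205),(302,214),(316,216),(290,230),(337,246),(316,224)]: print(p,im[p[1],p[0]])
im=cv2.imread("pics/scene0.png")
for p in [(258,212),(275,230),(270,236),(224,225),(258,219),(258,226)]: print(p,im[p[1],p[0]])
# scale box corners from crop picks
c=np.array([[50,121],[380,61],[462,480],[122,543]])/5-.4+[260,160]
w=cast("top",c,.044);print(w,[np.linalg.norm(w[i]-w[i-1]) for i in range(4)])
E
```

```text
(300, 205) [176 171 165]
(302, 214) [175 168 162]
(316, 216) [173 171 165]
(290, 230) [121 130 139]
(337, 246) [177 171 164]
(316, 224) [36 52 77]
(258, 212) [145 168 173]
(275, 230) [148 171 179]
(270, 236) [144 169 174]
(224, 225) [206 213 202]
(258, 219) [51 66 79]
(258, 226) [ 80  99 106]
[[ 0.64784931  0.10014737]
 [ 0.68242726 -0.09088067]
 [ 0.44098437 -0.13390683]
 [ 0.40577677  0.05906629]] [np.float64(0.2455336345097296), np.float64(0.1941322861626513), np.float64(0.24524664482260172), np.float64(0.19615861242173904)]
```

```bash
cat >> h.py <<'E'
def edges(n,img,c,z,r,thr=None,amin=0,amax=360):
    """radial edge points around guessed circle (c,r) at height z: strongest gray step; returns world pts & strengths"""
    g=cv2.GaussianBlur(cv2.cvtColor(img,cv2.COLOR_RGB2GRAY).astype(np.float32),(0,0),.7)
    P=[];S=[];A=[]
    rs=np.arange(r-.010,r+.010,.0003)
    for a in np.arange(amin,amax,4):
        u=np.array([np.cos(np.radians(a)),np.sin(np.radians(a))])
        w=np.c_[np.array(c)+rs[:,None]*u,np.full(len(rs),z)]
        q=proj(n,w).astype(np.float32)
        v=cv2.remap(g,q[:,:1],q[:,1:],cv2.INTER_CUBIC).ravel()
        d=-np.gradient(v);i=np.argmax(d)
        P.append(w[i,:2]);S.append(d[i]);A.append(a)
    return np.array(P),np.array(S),np.array(A)
def fit(n,img,c,z,r,it=4,keep=None,free=False):
    for _ in range(it):
        P,S,A=edges(n,img,c,z,r)
        k=S>.5*np.median(S)
        if keep is not None:k&=keep(P)
        s,e=circ(P[k],r,free);c=s[:2]
    return s,e,k.sum()
E
python3 - <<'E'
from h import *
t=cv2.imread("pics/top0.png")[...,::-1].copy();s=cv2.imread("pics/scene0.png")[...,::-1].copy()
lid0=cast("top",[316,216],.126)[0];key0=cast("top",np.array([388,430])/5-.4+[260,160],.06)[0]
print(lid0,key0)
foot=cast("scene",[258,230],.06)[0]
print("jarfoot guess",foot)
kp=lambda P:(np.hypot(*(P-lid0).T)>.045)
for n,im in(("top",t),("scene",s)):
    for fr in(0,1):
        print(n,"pan",fit(n,im,[.564,-.013],.06,.04,keep=kp,free=fr),"lid",fit(n,im,lid0,.126,.021,free=fr))
        print("key", [ (z,fit(n,im,key0,z,.015,free=fr)) for z in(.056,)])
E
```

```text
[ 0.54629427 -0.02657577] [ 0.46901305 -0.09031673]
jarfoot guess [ 0.54846308 -0.03182579]
top pan (array([ 0.5643305 , -0.01338673]), np.float64(0.0009211025213047159), np.int64(44)) lid (array([ 0.54772817, -0.02805003]), np.float64(0.0010043490990654955), np.int64(81))
key [(0.056, (array([ 0.46860489, -0.09121724]), np.float64(0.0009840845048021101), np.int64(90)))]
top pan (array([ 0.56530914, -0.01263371,  0.03887302]), np.float64(0.0006590894934133937), np.int64(46)) lid (array([ 0.54758826, -0.0279775 ,  0.02015097]), np.float64(0.00054555302015184), np.int64(82))
key [(0.056, (array([ 0.46854367, -0.09123231,  0.01440432]), np.float64(0.0007974578102176311), np.int64(90)))]
scene pan (array([ 0.5648192 , -0.01309532]), np.float64(0.0008332837966207963), np.int64(46)) lid (array([ 0.54864033, -0.02931257]), np.float64(0.001093597807714289), np.int64(90))Traceback (most recent call last):
  File "<stdin>", line 11, in <module>
  File "h.py", line 37, in fit
    P,S,A=edges(n,img,c,z,r)
          ~~~~~^^^^^^^^^^^^^
  File "h.py", line 30, in edges
    q=proj(n,w).astype(np.float32)
      ~~~~^^^^^
  File "h.py", line 10, in proj
    m=env.camera_model(n);q=np.atleast_2d(p)@m["camera_from_world"][:3,:3].T+m["camera_from_world"][:3,3]
ValueError: time passes only in moves, steps and waits
```

The fits agree: pan at about (0.5646, -0.0131), jar at about (0.548, -0.0285) and key at (0.4686, -0.091). The scale yaw is about 10°. I'll cache the calibration, since repeated calls to it get refused. Next I'll work out the approach: a push toward about 44°, gripper shut, tool tilted slightly so that the fingers meet the belly's lower edge.

```bash
python3 - <<'E'
from workcell import env
import pickle
pickle.dump({n:env.camera_model(n) for n in("scene","top")},open("cam.pkl","wb"))
E
sed -i 's/env.camera_model(n)/CAM[n]/; 3a import pickle\nCAM=pickle.load(open("cam.pkl","rb"))' h.py
cat >> h.py <<'E'
from scipy.spatial.transform import Rotation as Ro
def pose():
    s=env.get_state();q=s["orientation"];return s["tcp_pos"],Ro.from_quat(q[[1,2,3,0]]),s
def target(d,tilt):
    """tool z along horizontal unit d, tool x down, tilted so that the top leans back from d by tilt deg"""
    z=np.array([d[0],d[1],0]);x=np.array([0,0,-1.]);y=np.cross(z,x)
    R=Ro.from_matrix(np.c_[x,y,z]); 
    return Ro.from_rotvec(-y*np.radians(tilt)*1)*R
E
python3 - <<'E'
from h import *
p,R,s=pose();print(s["clock"],p,R.as_matrix().round(3))
d=np.array([.0164,.0156]);d/=np.linalg.norm(d)
for sg in(1,-1):
    for nm,e in(("z",d),("y",np.array([-d[1],d[0]]))):
        T=target(sg*e,0);print(nm,sg,np.degrees((R.inv()*T).as_rotvec()).round(1))
print(target(d,10).as_matrix().round(3))
t=cv2.imread("pics/top0.png")
for nm,px,z in(("can1",(418,190),.1),("can2",(406,232),.07),("tin",(338,136),.034),("spare",(205,240),.066)):print(nm,cast("top",px,z))
T=CAM["scene"]["camera_from_world"];print(-T[:3,:3].T@T[:3,3])
E
```

```text
0.1 [ 0.16808132 -0.54943006  0.23049482] [[-0.     0.292 -0.956]
 [ 0.002 -0.956 -0.292]
 [-1.    -0.002 -0.   ]]
z 1 [1.534e+02 1.000e-01 0.000e+00]
y 1 [63.4  0.   0.1]
z -1 [-26.6  -0.    0.1]
y -1 [-1.166e+02 -1.000e-01  0.000e+00]
[[ 0.126 -0.689  0.714]
 [ 0.12   0.725  0.679]
 [-0.985 -0.     0.174]]
can1 [[ 0.61959295 -0.30834266]]
can2 [[ 0.50624249 -0.28100506]]
tin [[ 0.79144922 -0.10074604]]
spare [[0.48519168 0.28012457]]
[ 1.22861343 -0.52078569  0.83495218]
```

Call:
drive_tool(plan=[[[0,0,0,-5.3,0,0,0],[0,0,0,-5.3,0,0,0],[0,0,0,-5.3,0,0,0],[0,0,0,-5.3,0,0,0],[0,0,0,-5.3,0,0,0]]], squeeze=20)

```text
clock: 0.52
tcp_pos: [0.1681, -0.5495, 0.2308]
orientation: [0.263, 0.656, 0.264, -0.656]
wrist_force: [-0.2, 0.2, -0.3]
finger_gap: 0.0253
```

```bash
cat > go.py <<'E'
from h import *
import sys
x,y,z,tilt=map(float,sys.argv[1:5])
d=np.array([.0164,.0156]);d/=np.linalg.norm(d)
p,R,s=pose();T=target(-d,-tilt)
print("t",s["clock"].round(2),"p",p.round(4),"f",s["wrist_force"].round(2),"gap",round(s["finger_gap"],4),"q",s["joint_pos"].round(2))
print("rot",np.degrees((R.inv()*T).as_rotvec()).round(2),"shift cm",(R.inv().apply(np.array([x,y,z])-p)*100).round(2), "in target axes",(T.inv().apply(np.array([x,y,z])-p)*100).round(2),"xaxis",T.apply([1,0,0]).round(3))
E
python3 go.py .505 -.070 .2 10
```

```text
Traceback (most recent call last):
  File "go.py", line 6, in <module>
    print("t",s["clock"].round(2),"p",p.round(4),"f",s["wrist_force"].round(2),"gap",round(s["finger_gap"],4),"q",s["joint_pos"].round(2))
              ^^^^^^^^^^^^^^^^
AttributeError: 'float' object has no attribute 'round'
```

```bash
sed -i 's/s\["clock"\].round(2)/round(s["clock"],2)/' go.py; python3 go.py .505 -.070 .2 10
```

```text
t 0.52 p [ 0.1681 -0.5495  0.2308] f [-0.15  0.18 -0.34] gap 0.0253 q [-1.41  0.31  0.05  1.3  -0.    0.96]
rot [0.2  9.97 0.07] shift cm [  3.12 -11.32 -57.5 ] in target axes [ 13.01 -11.53 -56.05] xaxis [ 0.126  0.12  -0.985]
```

Call:
drive_tool(plan=[[[0,0,0,0,5,0,0],[0,0,0,0,5,0,0],[0.65,-0.58,-2.8,0,0,0,0],[0.65,-0.58,-2.8,0,0,0,0],[0.65,-0.58,-2.8,0,0,0,0]]])

```text
clock: 0.93
tcp_pos: [0.2183, -0.4776, 0.2249]
orientation: [0.236, 0.712, 0.284, -0.597]
wrist_force: [0.1, -0.3, 0.2]
finger_gap: 0.0001
```

Call:
drive_tool(plan=[[[0.65,-0.58,-2.8,0,0,0,0],[0.65,-0.58,-2.8,0,0,0,0],[0.65,-0.58,-2.8,0,0,0,0],[0.65,-0.58,-2.8,0,0,0,0],[0.65,-0.58,-2.8,0,0,0,0]]])

```text
clock: 1.35
tcp_pos: [0.3032, -0.3567, 0.2185]
orientation: [0.238, 0.712, 0.284, -0.597]
wrist_force: [0.5, -0.6, 1.1]
finger_gap: 0.0003
```

Call:
drive_tool(plan=[[[0.65,-0.58,-2.8,0,0,0,0],[0.65,-0.58,-2.8,0,0,0,0],[0.65,-0.58,-2.8,0,0,0,0],[0.65,-0.58,-2.8,0,0,0,0],[0.65,-0.58,-2.8,0,0,0,0]]])

```text
clock: 1.77
tcp_pos: [0.3873, -0.2369, 0.2109]
orientation: [0.238, 0.711, 0.284, -0.597]
wrist_force: [0.4, 0.5, 0.4]
finger_gap: 0.0001
```

```bash
python3 go.py .505 -.070 .2 10
```

```text
t 1.77 p [ 0.3873 -0.2369  0.2109] f [0.44 0.46 0.38] gap 0.0001 q [-0.84  0.07 -0.32  1.19  0.17  1.54]
rot [-0.08  0.    0.02] shift cm [  4.55  -4.   -19.53] in target axes [  4.55  -3.98 -19.54] xaxis [ 0.126  0.12  -0.985]
```

Call:
drive_tool(plan=[[[0.65,-0.58,-2.8,0,0,0,0],[0.65,-0.58,-2.8,0,0,0,0],[0.65,-0.58,-2.8,0,0,0,0],[0.65,-0.58,-2.8,0,0,0,0],[0.65,-0.58,-2.8,0,0,0,0]]])

```text
clock: 2.18
tcp_pos: [0.4714, -0.117, 0.2032]
orientation: [0.238, 0.711, 0.284, -0.597]
wrist_force: [-0.6, -0.4, -0.3]
finger_gap: 0.0001
```

Call:
drive_tool(plan=[[[0.65,-0.58,-2.8,0,0,0,0],[0.65,-0.52,-2.7,0,0,0,0],[0,0,0,0,0,0,0],[0,0,0,0,0,0,0],[0,0,0,0,0,0,0]]])

```text
clock: 2.6
tcp_pos: [0.5039, -0.0716, 0.1999]
orientation: [0.238, 0.711, 0.284, -0.597]
wrist_force: [-0.7, 0.1, 0.0]
finger_gap: 0.0001
```

```bash
python3 go.py .505 -.070 .1 10; python3 - <<'E'
from h import *
o=snap("1")
a=o["top"][120:300,240:400];b=o["scene"][130:290,180:340]
cv2.imwrite("pics/v1.png",np.hstack([cv2.resize(a[:160],None,fx=2.5,fy=2.5,interpolation=2),cv2.resize(b,None,fx=2.5,fy=2.5,interpolation=2)])[...,::-1])
E
```

```text
t 2.6 p [ 0.5039 -0.0716  0.1999] f [-0.72  0.12  0.03] gap 0.0001 q [-0.39  0.12 -0.28  1.09  0.16  1.99]
rot [-0.04  0.05  0.04] shift cm [ 9.88 -0.03  1.54] in target axes [ 9.88 -0.04  1.55] xaxis [ 0.126  0.12  -0.985]
```

View pics/v1.png

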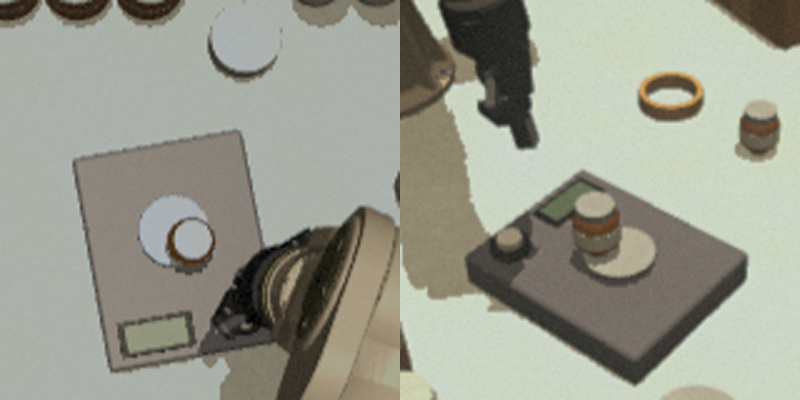

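The jar and pan are still clearly visible with the gripper beside and above them: lid at crop (597,207), fingers at (520,130), key clear. I'll descend next.

Call:
drive_tool(plan=[[[2,0,0.3,0,0,0,0],[2,0,0.3,0,0,0,0],[2,0,0.3,0,0,0,0],[2,0,0.3,0,0,0,0],[2,0,0.3,0,0,0,0]]])

```text
clock: 3.12
tcp_pos: [0.5059, -0.0712, 0.0986]
orientation: [0.238, 0.712, 0.283, -0.597]
wrist_force: [0.1, 0.1, -0.0]
finger_gap: 0.0003
```

```bash
python3 go.py .504 -.071 .072 10
```

```text
t 3.12 p [ 0.5059 -0.0712  0.0986] f [ 0.08  0.11 -0.  ] gap 0.0003 q [-0.39  0.2  -0.45  0.84  0.16  2.  ]
rot [-0.19  0.   -0.06] shift cm [ 2.6  -0.14  0.58] in target axes [ 2.6  -0.14  0.58] xaxis [ 0.126  0.12  -0.985]
```

Call:
drive_tool(plan=[[[0.9,0,0.2,0,0,0,0],[0.9,0,0.2,0,0,0,0],[0.8,0,0.2,0,0,0,0],[0,0,0,0,0,0,0],[0,0,0,0,0,0,0]]])

```text
clock: 3.53
tcp_pos: [0.5053, -0.0712, 0.0729]
orientation: [0.238, 0.712, 0.284, -0.597]
wrist_force: [0.8, 0.4, 0.1]
finger_gap: 0.0001
```

```bash
cat > look.py <<'E'
from h import *
import sys
tag=sys.argv[1]
o=snap(tag);p,R,s=pose()
print("t",round(s["clock"],2),"tcp",p.round(4),"f",s["wrist_force"].round(2))
pan=np.array([.5646,-.0131]);d=np.array([.0164,.0156]);d/=np.linalg.norm(d);l=np.array([-d[1],d[0]])
g=np.array([float(sys.argv[2]),float(sys.argv[3])])
for n in("scene","top"):
    try:
        for fr in(0,1):
            f=fit(n,o[n],g,.126,.021,free=fr);r=f[0][:2]-pan
            print(n,f[0].round(4),"rms",f[1].round(5),f[2],"along",(r@d).round(4),"lat",(r@l).round(4))
    except Exception as e:print(n,e)
r=p[:2]-pan;print("tcp along",(r@d).round(4),"lat",(r@l).round(4))
b=o["scene"][150:270,200:320];a=o["top"][150:270,260:360]
cv2.imwrite(f"pics/c{tag}.png",np.hstack([cv2.resize(b,None,fx=4,fy=4,interpolation=2),cv2.resize(a[:,20:99],None,fx=4,fy=4,interpolation=2)])[...,::-1])
E
python3 look.py 2 .548 -.0287
```

```text
t 3.63 tcp [ 0.506  -0.0713  0.0735] f [0.39 0.24 0.34]
scene [ 0.5485 -0.0292] rms 0.00106 90 along -0.0228 lat -0.0006
scene [ 0.5487 -0.0292  0.0205] rms 0.00097 90 along -0.0227 lat -0.0007
top [ 0.5479 -0.0282] rms 0.00101 80 along -0.0225 lat 0.0006
top [ 0.5475 -0.0281  0.0202] rms 0.00057 82 along -0.0227 lat 0.0009
tcp along -0.0825 lat -0.0017
```

View pics/c2.png

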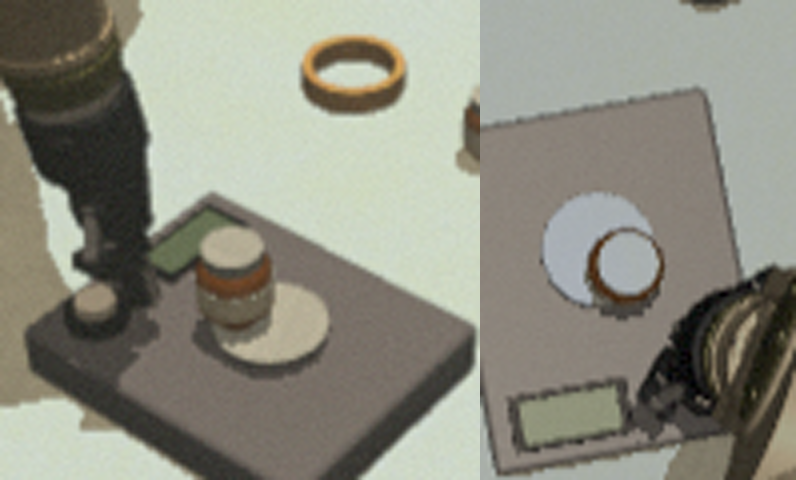

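The jar hasn't moved (22.6 mm off the middle, lateral 0) and the fingers stand about 24 mm behind it. I'll approach slowly along the push line.

Call:
drive_tool(plan=[[[0.08,-0.03,-0.25,0,0,0,0],[0.08,-0.03,-0.25,0,0,0,0],[0.08,-0.03,-0.25,0,0,0,0],[0.08,-0.03,-0.25,0,0,0,0],[0.08,-0.03,-0.25,0,0,0,0]]])

```text
clock: 4.05
tcp_pos: [0.514, -0.0605, 0.0709]
orientation: [0.238, 0.712, 0.284, -0.597]
wrist_force: [0.9, -0.3, -0.2]
finger_gap: -0.0001
```

Call:
drive_tool(plan=[[[0.03,0,-0.15,0,0,0,0],[0.03,0,-0.15,0,0,0,0],[0.03,0,-0.15,0,0,0,0],[0.03,0,-0.15,0,0,0,0],[0.03,0,-0.15,0,0,0,0]]])

```text
clock: 4.47
tcp_pos: [0.5193, -0.0555, 0.0706]
orientation: [0.238, 0.711, 0.284, -0.597]
wrist_force: [0.4, -0.8, -0.1]
finger_gap: -0.0001
```

```bash
python3 look.py 3 .548 -.0287
```

```text
t 4.57 tcp [ 0.5194 -0.0555  0.0707] f [ 1.02 -0.5  -1.01]
scene [ 0.5485 -0.0293] rms 0.00106 90 along -0.0228 lat -0.0006
scene [ 0.5485 -0.0292  0.0205] rms 0.00101 90 along -0.0227 lat -0.0006
top [ 0.5479 -0.0281] rms 0.00097 80 along -0.0225 lat 0.0006
top [ 0.5476 -0.028   0.0201] rms 0.00133 80 along -0.0226 lat 0.001
tcp along -0.062 lat 0.0004
```

View pics/c3.png

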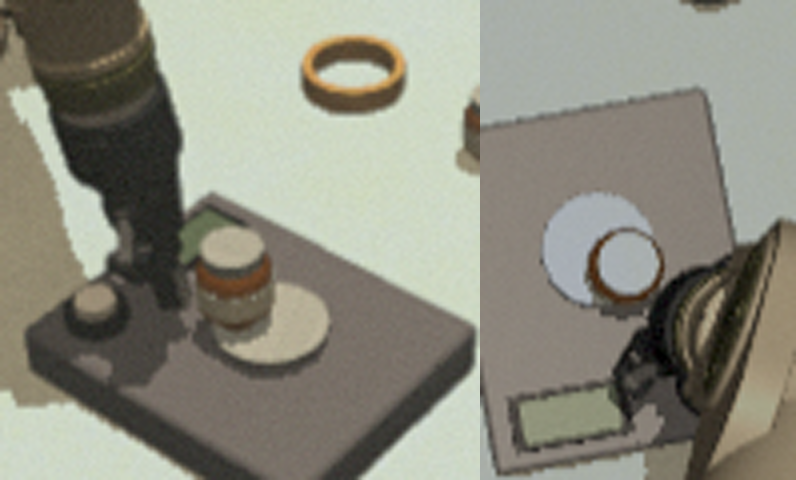

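Call:
drive_tool(plan=[[[0.03,0,-0.15,0,0,0,0],[0.03,0,-0.15,0,0,0,0],[0.03,0,-0.15,0,0,0,0],[0.02,0,-0.1,0,0,0,0],[0,0,0,0,0,0,0]]])

```text
clock: 4.98
tcp_pos: [0.5233, -0.0517, 0.0705]
orientation: [0.238, 0.711, 0.284, -0.597]
wrist_force: [-0.1, -0.3, 0.3]
finger_gap: 0.0
```

```bash
python3 look.py 4 .549 -.0277
```

```text
t 5.08 tcp [ 0.5232 -0.0517  0.0705] f [ 0.02 -1.35  0.71]
scene [ 0.5487 -0.0291] rms 0.0014 90 along -0.0226 lat -0.0006
scene [ 0.5488 -0.029   0.0204] rms 0.00101 90 along -0.0224 lat -0.0006
top [ 0.548 -0.028] rms 0.00096 80 along -0.0223 lat 0.0006
top [ 0.5479 -0.0279  0.0202] rms 0.00058 83 along -0.0223 lat 0.0008
tcp along -0.0566 lat 0.0005
```

View pics/c4.png

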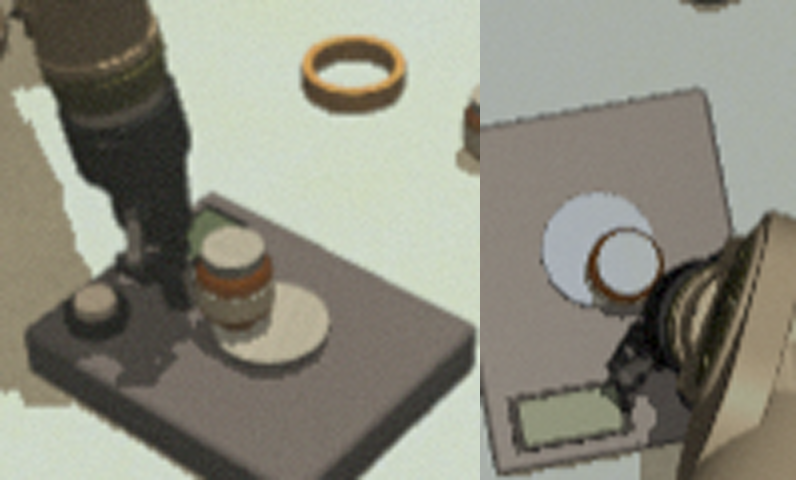

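The jar has moved about 0.2 mm, so contact is just starting, with about 34 mm from TCP to jar axis. Next nudge.

Call:
drive_tool(plan=[[[0.02,0,-0.12,0,0,0,0],[0.02,0,-0.12,0,0,0,0],[0.02,0,-0.12,0,0,0,0],[0.02,0,-0.12,0,0,0,0],[0.02,0,-0.12,0,0,0,0]]])

```text
clock: 5.5
tcp_pos: [0.5277, -0.0475, 0.0706]
orientation: [0.238, 0.711, 0.284, -0.597]
wrist_force: [-0.8, -1.1, 0.6]
finger_gap: -0.0003
```

```bash
python3 look.py 5 .552 -.025
```

```text
t 5.6 tcp [ 0.5278 -0.0473  0.0706] f [-1.35 -0.6  -0.96]
scene [ 0.5539 -0.0252] rms 0.00138 90 along -0.0161 lat -0.0014
scene [ 0.5541 -0.0253  0.0203] rms 0.00114 90 along -0.016 lat -0.0016
top [ 0.553  -0.0239] rms 0.00112 77 along -0.0159 lat 0.0002
top [ 0.5527 -0.0239  0.02  ] rms 0.00059 75 along -0.0161 lat 0.0004
tcp along -0.0502 lat 0.0005
```

View pics/c5.png

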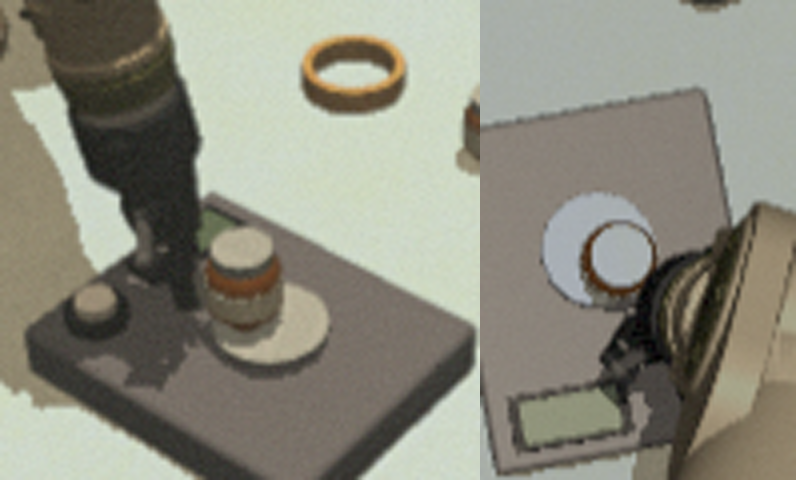

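It slides one to one and stays upright. Two more nudges follow, with a look in between.

Call:
drive_tool(plan=[[[0.02,0,-0.12,0,0,0,0],[0.02,0,-0.12,0,0,0,0],[0.02,0,-0.12,0,0,0,0],[0.02,0,-0.12,0,0,0,0],[0.02,0,-0.12,0,0,0,0]]])

```text
clock: 6.02
tcp_pos: [0.5322, -0.0432, 0.0706]
orientation: [0.238, 0.711, 0.284, -0.597]
wrist_force: [-1.2, -0.3, 0.7]
finger_gap: -0.0002
```

```bash
python3 look.py 6 .557 -.0205
```

```text
t 6.12 tcp [ 0.5322 -0.0432  0.0706] f [-0.9  -0.32 -0.55]
scene [ 0.5589 -0.0212] rms 0.00114 90 along -0.0097 lat -0.002
scene [ 0.5589 -0.0212  0.0205] rms 0.00103 90 along -0.0097 lat -0.002
top [ 0.5573 -0.0198] rms 0.00124 81 along -0.0099 lat 0.0002
top [ 0.5572 -0.0196  0.02  ] rms 0.0007 81 along -0.0098 lat 0.0004
tcp along -0.0442 lat 0.0005
```

View pics/c6.png

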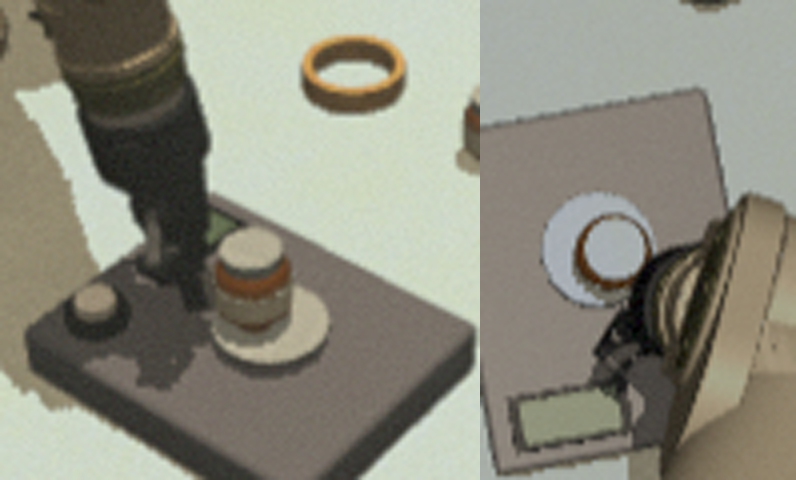

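Call:
drive_tool(plan=[[[0.02,0,-0.12,0,0,0,0],[0.02,0,-0.12,0,0,0,0],[0.02,0,-0.12,0,0,0,0],[0.02,0,-0.12,0,0,0,0],[0.02,0,-0.12,0,0,0,0]]])

```text
clock: 6.53
tcp_pos: [0.5366, -0.0391, 0.0707]
orientation: [0.238, 0.712, 0.284, -0.597]
wrist_force: [-0.4, -0.6, 0.2]
finger_gap: 0.0002
```

Call:
drive_tool(plan=[[[0.02,0,-0.1,0,0,0,0],[0.02,0,-0.1,0,0,0,0],[0.02,0,-0.1,0,0,0,0],[0,0,0,0,0,0,0],[0,0,0,0,0,0,0]]])

```text
clock: 6.95
tcp_pos: [0.5388, -0.0369, 0.0706]
orientation: [0.238, 0.712, 0.284, -0.597]
wrist_force: [-0.1, -1.5, -0.1]
finger_gap: 0.0003
```

```bash
python3 look.py 7 .564 -.0137
```

```text
t 7.05 tcp [ 0.5388 -0.037   0.0706] f [-0.94 -1.16 -0.92]
scene [ 0.5645 -0.0154] rms 0.00169 78 along -0.0016 lat -0.0016
scene [ 0.5644 -0.0154  0.0209] rms 0.00174 77 along -0.0017 lat -0.0015
top [ 0.5643 -0.014 ] rms 0.00119 73 along -0.0009 lat -0.0004
top [ 0.5635 -0.0136  0.02  ] rms 0.00072 76 along -0.0011 lat 0.0004
tcp along -0.0352 lat 0.0005
```

View pics/c7.png

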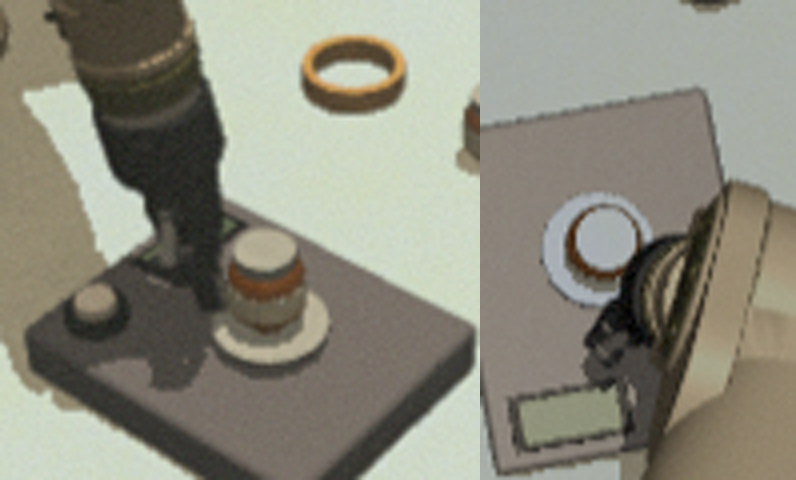

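The jar is within about 2 mm of the middle in both views. I'll back off and check.

Call:
drive_tool(plan=[[[-0.02,0,0.12,0,0,0,0],[-0.05,0,0.25,0,0,0,0],[-0.1,0,0.6,0,0,0,0],[-0.15,0,0.9,0,0,0,0],[-0.15,0,0.9,0,0,0,0]]])

```text
clock: 7.47
tcp_pos: [0.5176, -0.0568, 0.0704]
orientation: [0.238, 0.711, 0.284, -0.597]
wrist_force: [-0.6, -0.1, -0.4]
finger_gap: -0.0003
```

Call:
drive_tool(plan=[[[-0.15,0,0.9,0,0,0,0],[-1.5,0,0,0,0,0,0],[-1.5,0,0,0,0,0,0],[-1.5,0,0,0,0,0,0],[0,0,0,0,0,0,0]]])

```text
clock: 7.88
tcp_pos: [0.507, -0.0696, 0.1174]
orientation: [0.239, 0.713, 0.282, -0.596]
wrist_force: [0.6, -0.1, 0.1]
finger_gap: -0.0002
```

```bash
python3 look.py 8 .564 -.0137; python3 go.py .4686 -.091 .11 0
```

```text
t 7.98 tcp [ 0.5061 -0.0688  0.115 ] f [-0.18  0.63 -0.08]
scene [ 0.5646 -0.0151] rms 0.00122 77 along -0.0014 lat -0.0015
scene [ 0.5647 -0.0152  0.0207] rms 0.00122 78 along -0.0013 lat -0.0016
top [ 0.5641 -0.0136] rms 0.00127 78 along -0.0007 lat -0.0
top [ 0.5638 -0.0134  0.0199] rms 0.00062 78 along -0.0008 lat 0.0004
tcp along -0.0808 lat -0.0
t 7.98 p [ 0.5061 -0.0688  0.115 ] f [-0.18  0.63 -0.08] gap 0.0001 q [-0.39  0.19 -0.43  0.88  0.16  2.  ]
rot [ -0.11 -10.03  -0.09] shift cm [-0.25 -0.96  4.27] in target axes [ 0.5  -0.97  4.25] xaxis [-0.  0. -1.]
```

View pics/c8.png

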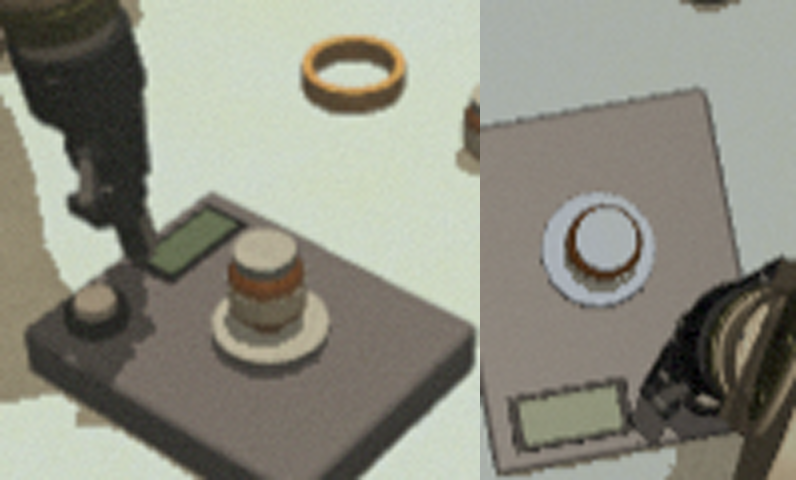

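The jar stands centred on the pan, with clear steel all round it. I'll refit the pan now that more of it shows, and triangulate the key top.

```bash
python3 - <<'E'
from h import *
I={n:cv2.imread(f"pics/{n}8.png")[...,::-1].copy() for n in("scene","top")}
I0={n:cv2.imread(f"pics/{n}0.png")[...,::-1].copy() for n in("scene","top")}
print("pan top",fit("top",I["top"],[.5646,-.0131],.06,.04),"scene",fit("scene",I["scene"],[.5646,-.0131],.06,.04,keep=lambda P:(P-[.5646,-.0131])@[.79,-.61]>-.005))
for z in(.05,.054,.058,.062,.066):
    a=fit("top",I0["top"],[.4686,-.091],z,.015);b=fit("scene",I0["scene"],[.4686,-.091],z,.015)
    print(z,a[0].round(4),b[0].round(4),np.linalg.norm(a[0]-b[0]).round(4),a[1].round(4),b[1].round(4))
E
```

```text
pan top (array([ 0.56532919, -0.01266597]), np.float64(0.0020896351748193077), np.int64(90)) scene (array([ 0.56500789, -0.01260194]), np.float64(0.0009492036145378318), np.int64(48))
0.05 [ 0.4687 -0.092 ] [ 0.4559 -0.0836] 0.0153 0.001 0.0012
0.054 [ 0.4686 -0.0914] [ 0.4599 -0.0858] 0.0104 0.001 0.0013
0.058 [ 0.4687 -0.0909] [ 0.4639 -0.088 ] 0.0055 0.001 0.0013
0.062 [ 0.4685 -0.0904] [ 0.4677 -0.0903] 0.0008 0.001 0.0013
0.066 [ 0.4685 -0.0899] [ 0.4716 -0.0925] 0.004 0.0011 0.0015
```

Call:
drive_tool(plan=[[[0,0,0,0,-5,0,0],[0,0,0,0,-5,0,0],[0,-0.35,1.4,0,0,0,0],[0,-0.35,1.4,0,0,0,0],[0,-0.3,1.4,0,0,0,0]]])

```text
clock: 8.4
tcp_pos: [0.4676, -0.0892, 0.1131]
orientation: [-0.262, -0.656, -0.263, 0.657]
wrist_force: [-1.4, -0.1, 0.5]
finger_gap: 0.0001
```

```bash
python3 go.py .4686 -.091 .09 0
```

```text
t 8.4 p [ 0.4676 -0.0892  0.1131] f [-1.4  -0.1   0.48] gap 0.0001 q [-0.36  0.2  -0.41  0.97 -0.    2.02]
rot [0.03 0.07 0.13] shift cm [2.31 0.21 0.05] in target axes [2.31 0.2  0.05] xaxis [-0.  0. -1.]
```

The key top is at (0.4685, -0.0905, 0.0625). I'll descend onto it and press.

Call:
drive_tool(plan=[[[1.2,0.1,0,0,0,0,0],[1.2,0.05,0,0,0,0,0],[1.2,0,0,0,0,0,0],[0.6,0,0,0,0,0,0],[0.2,0,0,0,0,0,0]]])

```text
clock: 8.82
tcp_pos: [0.468, -0.0907, 0.0691]
orientation: [-0.261, -0.656, -0.263, 0.658]
wrist_force: [0.6, 0.2, 0.2]
finger_gap: 0.0002
```

Call:
drive_tool(plan=[[[0.1,0,0,0,0,0,0],[0.2,0,0,0,0,0,0],[0.2,0,0,0,0,0,0],[0.2,0,0,0,0,0,0],[0,0,0,0,0,0,0]]])

```text
clock: 9.23
tcp_pos: [0.4702, -0.091, 0.0639]
orientation: [0.262, 0.657, 0.262, -0.657]
wrist_force: [-0.7, 0.4, 2.5]
finger_gap: 0.0001
```

Call:
drive_tool(plan=[[[0.15,0,0,0,0,0,0],[0.15,0,0,0,0,0,0],[0.1,0,0,0,0,0,0],[0.1,0,0,0,0,0,0],[0,0,0,0,0,0,0]]])

```text
clock: 9.65
tcp_pos: [0.4702, -0.091, 0.0599]
orientation: [0.263, 0.657, 0.262, -0.656]
wrist_force: [-2.7, 0.1, 10.6]
finger_gap: -0.0003
```

```bash
python3 look.py 9 .564 -.0137
```

```text
t 9.75 tcp [ 0.4702 -0.091   0.0599] f [-1.69 -0.29 11.81]
scene [ 0.5647 -0.0151] rms 0.00116 78 along -0.0013 lat -0.0016
scene [ 0.5648 -0.0153  0.0207] rms 0.0012 79 along -0.0014 lat -0.0017
top [ 0.5641 -0.0136] rms 0.00119 76 along -0.0007 lat -0.0001
top [ 0.5637 -0.0135  0.0199] rms 0.00055 76 along -0.001 lat 0.0003
tcp along -0.1221 lat 0.0086
```

View pics/c9.png

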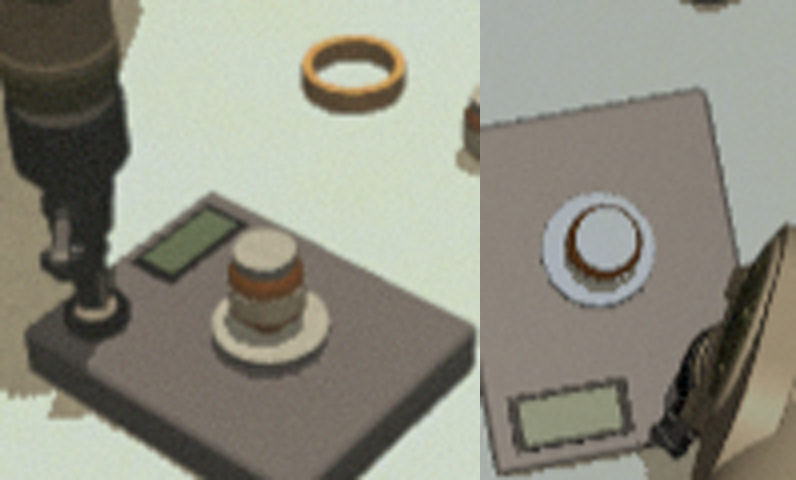

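Call:
drive_tool(plan=[[[0.1,0,0,0,0,0,0],[0.1,0,0,0,0,0,0],[0,0,0,0,0,0,0],[0,0,0,0,0,0,0],[0,0,0,0,0,0,0]]])

```text
clock: 10.17
tcp_pos: [0.4703, -0.0911, 0.0596]
orientation: [0.263, 0.657, 0.261, -0.656]
wrist_force: [-7.1, 1.4, 26.9]
finger_gap: 0.0002
```

The stop is stiff at z ≈ 0.0597. I need to be sure that this is the key's bottom and not its housing, so I'll compare close-ups.

```bash
python3 - <<'E'
from h import *
im=env.read_camera("scene");cv2.imwrite("pics/scene10.png",im[...,::-1])
a=cv2.imread("pics/scene8.png")[212:242,208:240];b=cv2.imread("pics/scene10.png")[212:242,208:240]
cv2.imwrite("pics/k10.png",np.hstack([cv2.resize(x,None,fx=12,fy=12,interpolation=cv2.INTER_NEAREST) for x in(a,b)]))
print(env.get_state()["wrist_force"],env.get_state()["tcp_pos"])
for x in(.4685,):
  for z in(.066,.0625,.06,.056): print(z,proj("scene",[x,-.0905,z])-[208,212], (proj("scene",[x+.0115,-.0905-.0096,z])-[208,212]))
E
```

```text
[-7.22437704  1.6394677  27.32931761] [ 0.47034638 -0.09109221  0.05957514]
0.066 [[15.13479692 11.47356444]] [[14.66477029 15.14921312]]
0.0625 [[15.27217339 12.41485377]] [[14.80445196 16.09257265]]
0.06 [[15.36996843 13.08493523]] [[14.90388467 16.76410521]]
0.056 [[15.52586996 14.15315632]] [[15.06239115 17.83460068]]
```

View pics/k10.png

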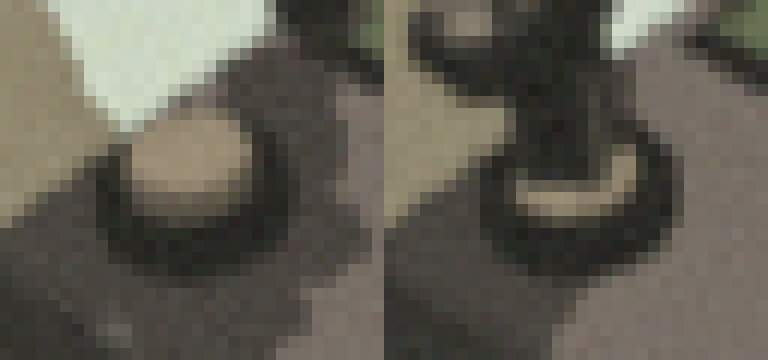

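With the finger on it, the key's bright top edge dropped from about row 16 to row 18 of the crop. That is about 6–7 mm, and the side wall is gone, so the key is fully down. Releasing.

Call:
drive_tool(plan=[[[-0.4,0,0,0,0,0,0],[-0.4,0,0,0,0,0,0],[-0.6,0,0,0,0,0,0],[-1,0,0,0,0,0,0],[-1.5,0,0,0,0,0,0]]])

```text
clock: 10.63
tcp_pos: [0.4684, -0.0902, 0.0951]
orientation: [-0.261, -0.656, -0.263, 0.658]
wrist_force: [1.0, -0.2, 0.0]
finger_gap: 0.0
```

Call:
drive_tool(plan=[[[-1.5,0,1,0,0,0,0],[-1.5,0,1,0,0,0,0],[-1,0,1,0,0,0,0],[0,0,0,0,0,0,0],[0,0,0,0,0,0,0]]])

```text
clock: 11.05
tcp_pos: [0.4481, -0.1118, 0.136]
orientation: [0.262, 0.657, 0.261, -0.657]
wrist_force: [0.3, 0.8, -0.5]
finger_gap: -0.0002
```

```bash
python3 look.py 11 .564 -.0137; python3 - <<'E'
from h import *
I=cv2.imread("pics/scene11.png");cv2.imwrite("pics/k11.png",np.hstack([cv2.resize(I[212:242,208:240],None,fx=12,fy=12,interpolation=0)]))
a=cv2.imread("pics/scene0.png")
cv2.imwrite("pics/f11.png",I)
E
```

```text
t 11.15 tcp [ 0.4477 -0.1112  0.135 ] f [-0.02  0.18 -0.51]
scene [ 0.5646 -0.0152] rms 0.00122 78 along -0.0014 lat -0.0015
scene [ 0.5648 -0.0152  0.0207] rms 0.00119 78 along -0.0013 lat -0.0016
top [ 0.5643 -0.0137] rms 0.00123 76 along -0.0006 lat -0.0002
top [ 0.5637 -0.0134  0.0199] rms 0.00062 77 along -0.0009 lat 0.0004
tcp along -0.1523 lat 0.0095
```

View pics/k11.png

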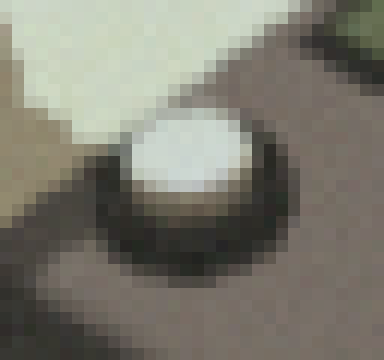

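View pics/f11.png

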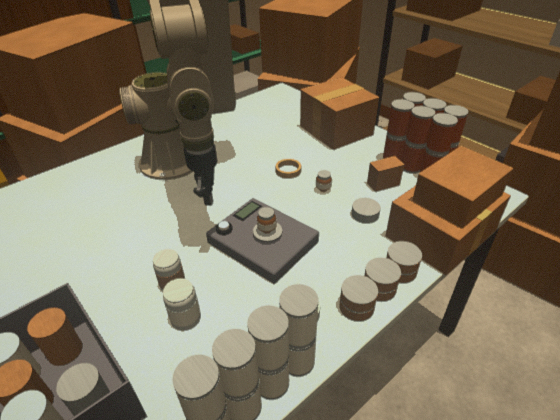

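The key is back up: its bright top edge is at row 16 with the side wall showing. The jar stands centred at (266,222), the gripper is clear, and the other goods stand where they were. Handing in.

```bash
python3 -c "
from workcell import env
print(env.hand_in())"
```

```text
the job is handed in; nothing more can be done
None
```

I nudged the jar to the middle of the pan with light pushes from the outside of the shut, slightly tilted fingers. With the fingers off the jar, I then pressed the key down to its stop and let it go. The job is handed in, at about 11 s on the robot's clock.

- **Jar:** it started about 22.6 mm off-centre and stands 1–3 mm from the pan centre (limit 8 mm). It stayed upright throughout, and wrist forces during the pushes stayed around 1–2 N.
- **Key:** close-ups show it dropping about 6–7 mm when pressed and standing up again after release. I pressed on after it reached its stop, so the wrist force there rose to about 27 N.
- **Other goods:** the last picture shows them where they were at the start. I judged this by eye and did not measure it.
- **Disagreements:** the two cameras differ by about 1.5–2 mm on the jar's sideways position. The tool's measured height on the pressed key was 3–4 mm above what the camera showed. I put that down to a height offset, because both methods gave about the same key travel. The key's joint value could not be read directly.

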